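# Show the inside of the broken-glass bin and shut it softly

## Task

I want to see how full the broken-glass bin is, the one with the blue lid: with your fingertips press its pedal right down so that the lid stands fully open, keep it there for three seconds, then ease the pedal up so that the lid comes down softly without slamming, and take your hand away. Work the lid by its pedal only, leave the grey-lidded bin shut, and do not pick up or shift anything on the bench.

Things in the scene. Friction and masses are not known exactly. Their poses are not given: they have to be found in the camera images.
- blue_bin: The broken-glass bin, the one to open. Round bench step bin, fast to the bench: white shell 150 mm in diameter, black base 154 mm, blue lid 156 mm; crown of the shut lid 219 mm high. Origin: centre of its underside. Its pedal sticks out near the bench along its own -x; the lid's hinge is at the back, 81 mm along +x, 198 mm high, so the open lid stands up at the back, its edge at most 360 mm high.
- blue_pad (a point): Centre of the top of the blue-lidded bin's pedal tread, a black plate 44 mm (bin x) by 56 mm (bin y), 6 mm thick, 129 mm in front of the bin's axis (54 mm from the shell). Top 41 mm above the bench when up, 17 mm when fully down against a hard stop (24 mm travel, almost straight down: under 2 mm along bin x); the tread tilts 0.11 rad either way.
- blue_pedal (a joint): Angle of the blue-lidded bin's pedal lever, rad: 0 up (lid shut), 0.22 fully down (lid fully open). A light return spring and the lid's weight push it up: about 5 to 10 N on the tread starts it, less is needed farther down; let go, it snaps up and the lid slams.
- blue_lid: The blue lid (156 mm across, 20 mm high, about 170 g), not to be touched. Origin: on its hinge axis (its y); the lid lies along its own -x, and its z leans from vertical by the opening angle: 0 shut, 1.25 rad fully open. Opening = 5.68 x pedal angle: 1 mm at the tread is 0.05 rad of lid; the tread rising at 20 mm/s shuts it at 1 rad/s; beyond 4 rad/s is a slam.
- grey_bin: The general-waste bin, a twin of the other, to be left shut. Round bench step bin, fast to the bench: white shell 150 mm in diameter, black base 154 mm, grey lid 156 mm; crown of the shut lid 219 mm high. Origin: centre of its underside. Its pedal sticks out near the bench along its own -x; the lid's hinge is at the back, 81 mm along +x, 198 mm high, so the open lid stands up at the back, its edge at most 360 mm high.
- grey_pad (a point): Centre of the top of the grey-lidded bin's pedal tread, a black plate 44 mm (bin x) by 56 mm (bin y), 6 mm thick, 129 mm in front of the bin's axis (54 mm from the shell). Top 41 mm above the bench when up, 17 mm when fully down against a hard stop (24 mm travel, almost straight down: under 2 mm along bin x); the tread tilts 0.11 rad either way.
- grey_lid: The grey lid. Origin on its hinge axis; the angle between its z and the vertical is its opening: 0 shut, 1.25 rad fully open; linked to its own pedal like the other.
- tube_rack: Loose blue plastic test-tube rack with glass tubes in it, 236 x 84 mm, 162 mm high with the tubes. Origin: centre of its underside; x along its length.
- dish: Loose white porcelain evaporating dish, 88 mm across the rim, 36 mm high. Origin: centre of its underside.
- wash_bottle: Loose white wash bottle with a red cap and spout, 66 mm in diameter, 210 mm high; the spout reaches 69 mm along its x. Origin: centre of its underside.
- beaker: Loose glass beaker, 67 mm in diameter, 92 mm high. Origin: centre of its underside.
- stopper: Loose brown rubber stopper standing on its small end, 29 mm across the top, 27 mm high. Origin: centre of its underside.
- spatula: Loose steel spatula with a wooden handle lying flat along its x, 180 mm long, 9 mm high, 12 mm wide. Origin: on the bench under its middle.

How it is judged:
By the outcome, as a careful person would: the job done as asked, in the order asked, and still so for the second after the job is handed in, with the robot touching nothing.
It also fails if it takes over 48 s, if anything falls off the work surface, if the arm or the gripper's body presses on something with over 40 N, if the wrist force passes 120 N, or if a joint passes its speed limit or range.

## Robot

A 7-joint arm with a two-finger parallel gripper is mounted at the origin on the work surface. World frame = base frame: x ahead of the robot, y to its left, z up, the work surface at z = 0. Lengths are in m, angles in rad, forces in N, time in s.
With the tool pointing down it reaches from about 0.425 to 0.875 m from the base axis. Payload 4.7 kg.
Tool frame: the origin (TCP) lies midway between the tips of the shut fingers; the grasp point (between the pads) lies 19 mm behind it; z points along the fingers, y is the direction in which the jaws open and shut (so a half turn about z gives the same grasp; the last joint's range is limited). The gripper opens to 87 mm and grips with 3 to 60 N. Pads are 19 mm wide; open, the fingers measure 117 mm over their backs; the gripper's body (75 mm by 190 mm) begins 51 mm behind the grasp point.
Start: joints at [1.23, 0.321, -0.07, 1.45, 0.023, 1.371, -0.057], TCP at [0.226, -0.61, 0.223] pointing down, gripper open.
Joint ranges: [-2.86, 2.86], [-0.3, 2.09], [-1.38, 1.24], [0.06, 2.45], [-1.56, 4.7], [0.09, 2.05], [-2.69, 2.69]. Speed limits (rad/s): [2.57, 2.57, 3.14, 3.14, 3.14, 3.14, 3.14].

## Interface

Orientations are given as a rotation vector (axis times angle).
In Python, from bench import * gives the robot as it stands. The module is installed in compiled form; this text tells all that it offers.
- The arm moves only by the tool play_rows, never from a script. Its argument "series" is one flat list of numbers, 7 for each row, row after row: the opening in per cent of the stroke, from 0 (shut) to 100 (fully open), then the shift along the tool's x, y, z in m, then the turn, a rotation vector about the tool's x, y, z in degrees. In form: [fingers, tx, ty, tz, rx, ry, rz, fingers, tx, ty, tz, rx, ry, rz, ...]. A call has 1 to 10 rows; each row is the pose to reach, as a shift and turn from the pose commanded when the call began, along the tool's axes at that moment; what a row does not reach only later rows make up. A row lasts 1/12 s, in which the tool goes at most 41.7 mm and 7.16 degrees, less where a joint would pass 70% of its speed; a pose out of reach is approached as far as the arm can. A call with a gripper value outside its range is refused whole. The fingers move at their own pace and stop on an object; "force" is the grip in N (left out, the last holds). Time passes only in rows, so rows that repeat a pose let the fingers close. It gives the time, the measured TCP pose, the force and the opening at its end, in the units of the state.
- get_state(): the state, without advancing time (a new reading comes with each control period).
- get_image(name): name is "scene" or "top"; returns a dict with "frame" (384x512x3 uint8, red, green, blue), "fx", "fy", "cx", "cy" (pixels), "R" (3x3) and "t" (3): a world point X has camera coordinates R X + t. Camera axes: x right, y down, z forward; pixel columns grow to the right and rows downward; lengths in m; the calibration is good to about 2 mm. A picture is of the moment at which its call begins. There is no depth.
- close_job(): hands the job in, once; it reports no verdict.
The state is a dict: "time": time; "joint_positions": joint angles; "qd": joint speeds; "joint_torque": joint torques, N m; "position": TCP position; "tool_rot": TCP orientation; "ft_force": force on the tool from outside, world axes, zero at the start; "torque": the same for the moment, N m; "grip_width": opening from 0.0 (shut) to 1.0 (fully open).
Only numpy, scipy, OpenCV 4.12 (cv2) and the standard library are available. Lean on these libraries where they do the work, as an engineer would, in place of code of your own. Each camera call takes 0.05 s, during which the arm holds its last target.

## Working session

There is one attempt and no reset: what is moved stays moved. The work goes in short steps, Python scripts to look and compute and a tool call to move; the robot and the scene stay as the last step left them, time stands still between calls to the robot, and variables do not carry over. Pictures are saved under pics/ and viewed, and the job is handed in when it is done.

Besides the shell and the picture viewer there is one more tool, called as a command line: name --argument value ..., lists and objects as JSON in quotes. play_rows: Moves the arm, as the interface text tells. Its arguments: {"type":"object","properties":{"series":{"type":"array"},"force":{"type":"number"}},"required":["series"]}

```bash
mkdir -p pics; python3 - <<'E'
from bench import *
import cv2
print(get_state())
for n in("scene","top"):
    d=get_image(n); cv2.imwrite(f"pics/{n}0.png",d["frame"][:,:,::-1])
    print(n,d["fx"],d["fy"],d["cx"],d["cy"],d["R"],d["t"])
E
```

```text
{'time': 0.0, 'joint_positions': array([ 1.23013321,  0.32184597, -0.07007577,  1.4516675 ,  0.02261907,
        1.37074457, -0.05690489]), 'qd': array([ 0.00047213, -0.0006084 ,  0.00069455,  0.00056256, -0.00021853,
        0.00117661,  0.00080301]), 'joint_torque': array([ 3.27777025e-04, -4.91289353e+01, -4.03906675e-01, -3.12527668e+01,
       -6.40024804e-02,  4.38906380e-02,  1.99510291e-04]), 'position': array([ 0.2255469 , -0.60904605,  0.22145027]), 'tool_rot': array([-3.09049605e+00, -5.54053025e-01,  6.99130998e-04]), 'ft_force': array([ 0.05829623,  0.29579151, -0.39432098]), 'torque': array([ 0.04457188, -0.04782421, -0.02080489]), 'grip_width': 1.0003692049244701}
scene 405.5975564270365 405.5975564270365 259.03204540853665 192.07451231766652 [[ 0.0647422   0.99789556 -0.0035909 ]
 [ 0.94197078 -0.06230088 -0.32986307]
 [-0.32939261  0.01797353 -0.94402196]] [-0.04106294 -0.48310852  1.37367556]
top 417.03764242405697 417.03764242405697 258.4453745621684 188.11961394675882 [[-0.01541536 -0.99986388  0.00588191]
 [-0.99633735  0.01486562 -0.08420742]
 [ 0.08410852 -0.00715846 -0.99643089]] [0.00736934 0.60955099 1.52329263]
```

View pics/scene0.png

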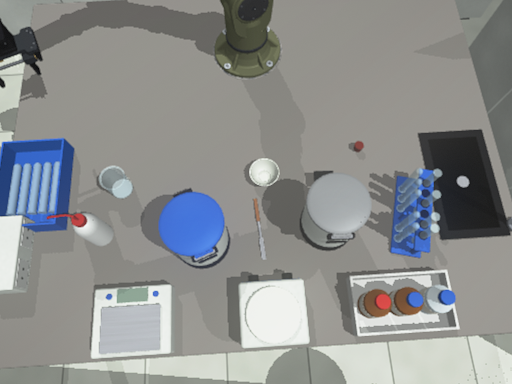

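View pics/top0.png

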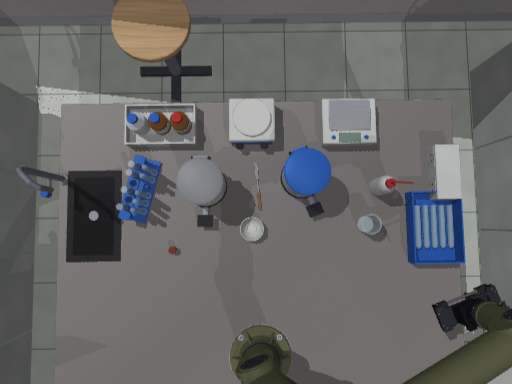

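The top view shows the blue lid at about (307,171), with its black tread at about (316,210). The scene view shows the blue lid at about (192,224), with its hinge at the lower right and its tread just visible near (182,195). The arm is at the edge of the picture. Next I'll measure these points.

```bash
cat > h.py <<'E'
from bench import *
import cv2, numpy as np
def ray(d,u,v,z):
    R=np.array(d["R"]);t=np.array(d["t"]);c=-R.T@t
    w=R.T@np.array([(u-d["cx"])/d["fx"],(v-d["cy"])/d["fy"],1]); return c+w*(z-c[2])/w[2]
def proj(d,X):
    p=np.array(d["R"])@X+np.array(d["t"]); return p[0]/p[2]*d["fx"]+d["cx"],p[1]/p[2]*d["fy"]+d["cy"]
E
python3 - <<'E'
from h import *
for n,(x0,y0,w,h) in dict(scene=(140,170,100,100),top=(265,135,100,100)).items():
    d=get_image(n); f=d["frame"]; hsv=cv2.cvtColor(f,cv2.COLOR_RGB2HSV)
    cv2.imwrite(f"pics/{n}_z.png",cv2.resize(f[y0:y0+h,x0:x0+w,::-1],None,fx=6,fy=6,interpolation=cv2.INTER_CUBIC))
    m=cv2.inRange(hsv,(100,120,60),(125,255,255)); sub=np.zeros_like(m); sub[y0:y0+h,x0:x0+w]=m[y0:y0+h,x0:x0+w]
    c=max(cv2.findContours(sub,0,2)[0],key=cv2.contourArea); e=cv2.fitEllipse(c); print(n,e,[ray(d,*e[0],z).round(3) for z in (.199,.21)])
    g=f.max(2); sub=np.zeros_like(g); sub[y0:y0+h,x0:x0+w]=(g<45)[y0:y0+h,x0:x0+w]
    for c in cv2.findContours(sub,0,2)[0]:
        if cv2.contourArea(c)>15: r=cv2.minAreaRect(c); print(' dark',r,ray(d,*r[0],.041).round(3))
E
```

```text
scene ((191.14353942871094, 224.06857299804688), (63.985939025878906, 65.21263122558594), 39.40981674194336) [array([ 0.653, -0.163,  0.199]), array([ 0.656, -0.161,  0.21 ])]
top ((306.902587890625, 170.7004852294922), (45.93022155761719, 47.63173294067383), 151.15652465820312) [array([ 0.65 , -0.162,  0.199]), array([ 0.649, -0.161,  0.21 ])]
 dark ((316.0000305175781, 208.5), (10.21324348449707, 11.141719818115234), 68.19859313964844) [ 0.53  -0.212  0.041]
```

View pics/top_z.png

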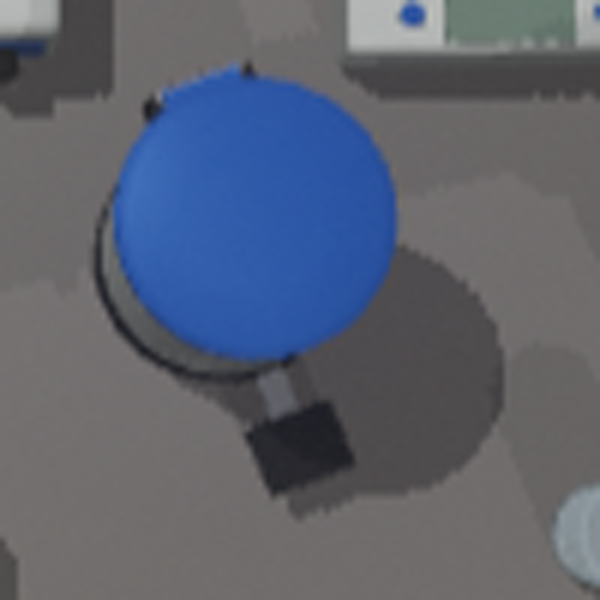

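View pics/scene_z.png

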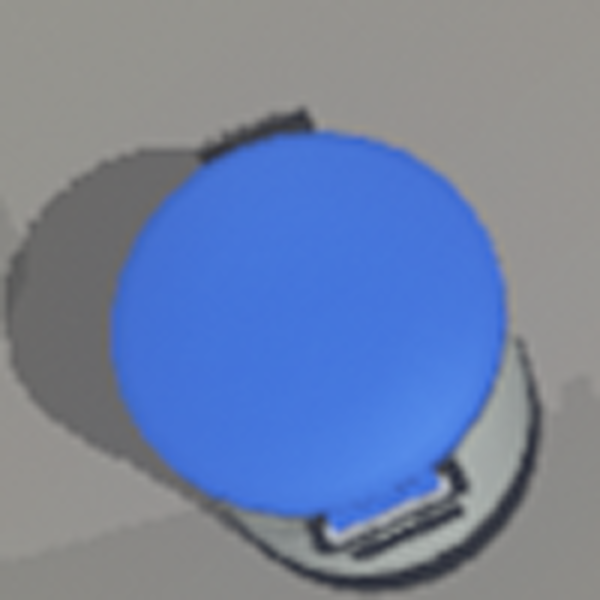

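```bash
python3 - <<'E'
from h import *
d=get_image("top");s=get_image("scene")
P=[ray(d,265+(u-2.5)/6,135+(v-2.5)/6,.041) for u,v in [(247,435),(331,402),(355,463),(273,496)]]
for p in P: print(p.round(4))
c=np.mean(P,0); print("c",c,[np.linalg.norm(P[i]-P[(i+1)%4]).round(4) for i in range(4)])
b=np.array([.651,-.162]); v=b-c[:2]; print(np.linalg.norm(v),np.degrees(np.arctan2(v[1],v[0])))
for a,bb in((0,3),(1,2)):
    e=P[a]-P[bb]; print(np.degrees(np.arctan2(e[1],e[0])))
# scene front edge pixel
for u,w in[(200,155),(305,112),(315,128)]: print(ray(s,140+(u-2.5)/6,170+(w-2.5)/6,.041).round(4))
print("cam",-d["R"].T@d["t"])
# base black disk check, stopper/dish/beaker
for nm,u,v,z in[("dish",252,230,.036),("beaker",370,225,.09),("grey lid",202,181,.2)]: print(nm,ray(d,u,v,z).round(3))
st=get_state();from scipy.spatial.transform import Rotation as Ro
print(Ro.from_rotvec(st["tool_rot"]).as_matrix().round(3),st["position"])
E
```

```text
[ 0.536  -0.1741  0.041 ]
[ 0.5554 -0.226   0.041 ]
[ 0.5179 -0.2396  0.041 ]
[ 0.4985 -0.189   0.041 ]
c [ 0.52693027 -0.20718408  0.041     ] [np.float64(0.0554), np.float64(0.0399), np.float64(0.0542), np.float64(0.0403)]
0.13204127524506679 20.010759690708095
21.758760814506
19.97940441423856
[ 0.5216 -0.2391  0.041 ]
[ 0.5031 -0.189   0.041 ]
[ 0.5115 -0.1843  0.041 ]
cam [0.47931014 0.00921141 1.5691412 ]
dish [0.455 0.024 0.036]
beaker [ 0.467 -0.394  0.09 ]
grey lid [0.621 0.185 0.2  ]
[[ 0.938  0.347 -0.   ]
 [ 0.347 -0.938  0.001]
 [-0.    -0.001 -1.   ]] [ 0.22572447 -0.60937559  0.22217957]
```

Two measurements agree: the pad centre is about (0.529, -0.207) and the bin's yaw is about 20.5°. The axis to pad distance is 132 mm against 129 mm given, and the tread measures 55x40 mm. The tool's x axis already lies along bin x. I'll shut the fingers and go across at height.

play_rows --series '[0, 0.02, -0.013, 0, 0, 0, 0, 0, 0.045, -0.029, 0, 0, 0, 0, 0, 0.075, -0.048, 0, 0, 0, 0, 0, 0.105, -0.067, 0, 0, 0, 0, 0, 0.135, -0.087, 0, 0, 0, 0, 0, 0.165, -0.106, 0, 0, 0, 0, 0, 0.195, -0.125, 0, 0, 0, 0, 0, 0.225, -0.145, 0, 0, 0, 0, 0, 0.255, -0.164, 0, 0, 0, 0, 0, 0.285, -0.183, 0, 0, 0, 0]' --force 20

```text
time: 1.13
position: [0.4302, -0.3374, 0.2228]
tool_rot: [3.092, 0.554, 0.0]
ft_force: [0.8, -0.3, 0.2]
grip_width: 0.324
```

play_rows --series '[0, 0.028, -0.018, 0, 0, 2, 0, 0, 0.056, -0.036, 0, 0, 4, 0, 0, 0.084, -0.054, 0, 0, 6, 0, 0, 0.108, -0.07, 0, 0, 8, 0, 0, 0.128, -0.082, 0.01, 0, 10, 0, 0, 0.138, -0.089, 0.02, 0, 10, 0, 0, 0.138, -0.089, 0.03, 0, 10, 0, 0, 0.138, -0.089, 0.03, 0, 10, 0, 0, 0.138, -0.089, 0.03, 0, 10, 0, 0, 0.138, -0.089, 0.03, 0, 10, 0]'

```text
time: 1.97
position: [0.5276, -0.2091, 0.1928]
tool_rot: [-3.052, -0.544, -0.267]
ft_force: [0.7, -0.4, 0.6]
grip_width: 0.004
```

```bash
cat > g.py <<'E'
from h import *
import sys
from scipy.spatial.transform import Rotation as Ro
s=get_state();R=Ro.from_rotvec(s["tool_rot"]).as_matrix()
print(s["time"],s["position"].round(4),s["ft_force"].round(2),s["grip_width"]);print(R.round(3))
print("to pad in tool axes",(R.T@(np.array([.529,-.207,.041])-s["position"])).round(4))
for n in("scene","top"):
    f=get_image(n)["frame"]; x,y=(110,120) if n=="scene" else (230,90)
    cv2.imwrite(f"pics/{n}_{sys.argv[1]}.png",cv2.resize(f[y:y+150,x:x+160,::-1],None,fx=4,fy=4,interpolation=2))
E
python3 g.py a
```

```text
1.9667 [ 0.5276 -0.2091  0.1928] [ 0.73 -0.45  0.63] 0.0041371602635635225
[[ 0.924  0.346  0.163]
 [ 0.34  -0.938  0.059]
 [ 0.173  0.001 -0.985]]
to pad in tool axes [-0.0243 -0.0015  0.1499]
```

View pics/top_a.png

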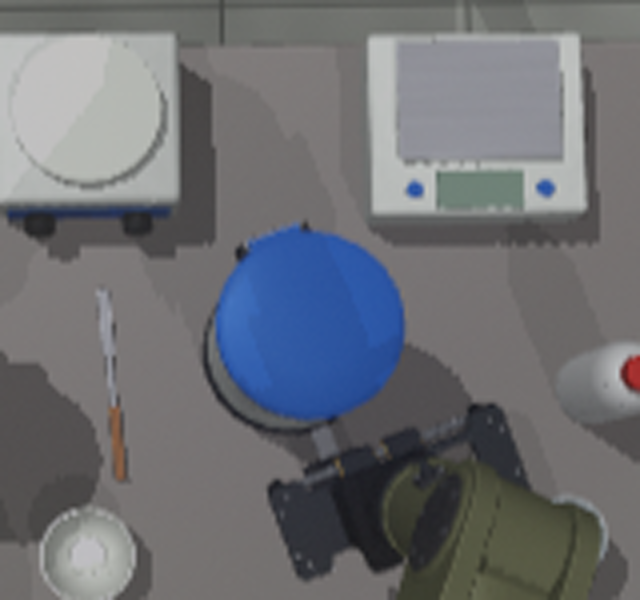

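View pics/scene_a.png

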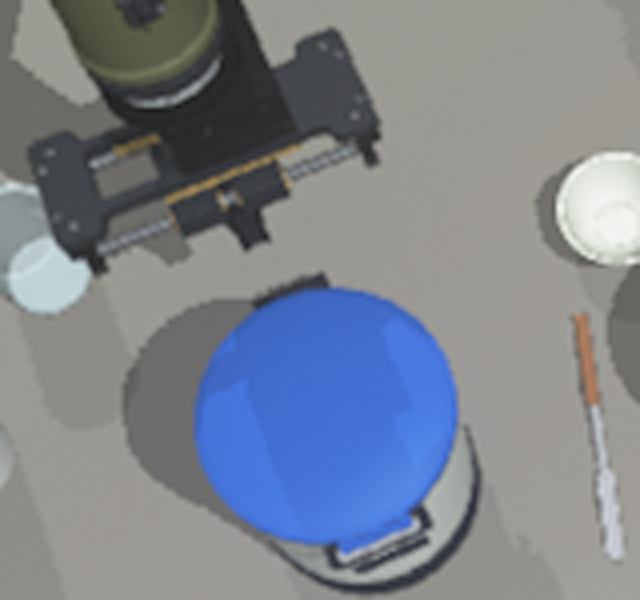

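The fingertips hang over the tread, which shows at about (325,455) in the top crop. The gripper's body clears the lid, and it clears the beaker at (590,520). I'll go straight down to about 6 mm above the tread.

play_rows --series '[0, -0.003, 0, 0.02, 0, 0, 0, 0, -0.0065, -0.0005, 0.04, 0, 0, 0, 0, -0.01, -0.001, 0.06, 0, 0, 0, 0, -0.013, -0.0015, 0.08, 0, 0, 0, 0, -0.0165, -0.0015, 0.1, 0, 0, 0, 0, -0.019, -0.0015, 0.115, 0, 0, 0, 0, -0.021, -0.0015, 0.13, 0, 0, 0, 0, -0.0225, -0.0015, 0.14, 0, 0, 0, 0, -0.023, -0.0015, 0.143, 0, 0, 0, 0, -0.023, -0.0015, 0.143, 0, 0, 0]'

```text
time: 2.9
position: [0.5291, -0.2056, 0.0473]
tool_rot: [-3.05, -0.546, -0.266]
ft_force: [-0.3, 0.2, 0.2]
grip_width: 0.004
```

```bash
python3 g.py b
```

```text
2.9 [ 0.5291 -0.2056  0.0473] [-0.28  0.21  0.19] 0.004088904868387925
[[ 0.924  0.347  0.162]
 [ 0.342 -0.938  0.061]
 [ 0.173 -0.001 -0.985]]
to pad in tool axes [-0.0017  0.0013  0.0061]
```

View pics/scene_b.png

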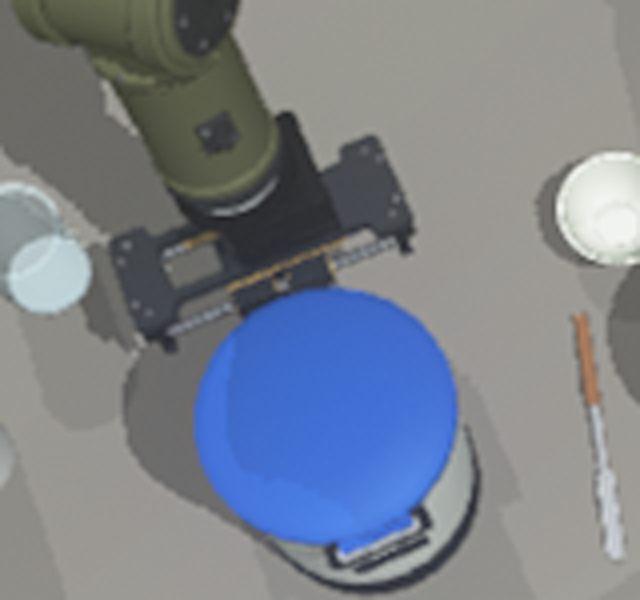

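View pics/top_b.png

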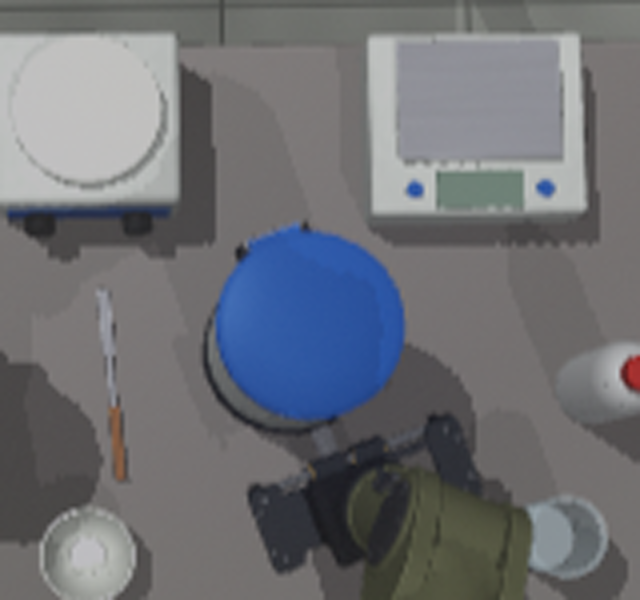

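The gripper is clear of the lid and the beaker, and nothing has moved. The pressing starts gently, in 2.5 mm steps.

play_rows --series '[0, -0.001, 0, 0.0025, 0, 0, 0, 0, -0.0015, 0, 0.005, 0, 0, 0, 0, -0.002, 0, 0.0075, 0, 0, 0, 0, -0.0025, 0, 0.01, 0, 0, 0, 0, -0.003, 0, 0.012, 0, 0, 0, 0, -0.003, 0, 0.014, 0, 0, 0, 0, -0.0035, 0, 0.016, 0, 0, 0, 0, -0.004, 0, 0.018, 0, 0, 0, 0, -0.004, 0, 0.02, 0, 0, 0, 0, -0.0045, 0, 0.022, 0, 0, 0]'

```text
time: 3.83
position: [0.5287, -0.2067, 0.0261]
tool_rot: [-3.052, -0.547, -0.266]
ft_force: [-3.1, -0.4, 4.4]
grip_width: 0.005
```

```bash
python3 g.py c
```

```text
3.8333 [ 0.5287 -0.2067  0.0261] [-3.08 -0.39  4.44] 0.005183352794197793
[[ 0.924  0.347  0.163]
 [ 0.342 -0.938  0.059]
 [ 0.173  0.001 -0.985]]
to pad in tool axes [ 0.0028  0.0004 -0.0146]
```

View pics/scene_c.png

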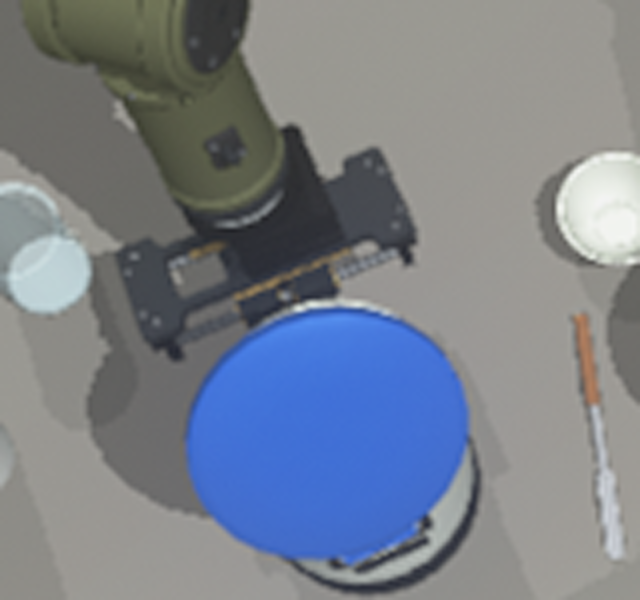

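The lid is opening, with 4.4 N upward force and the fingertips steady on the tread. Next I'll press on to the stop.

play_rows --series '[0, 0, 0, 0.0015, 0, 0, 0, 0, -0.0005, 0, 0.003, 0, 0, 0, 0, -0.0005, 0, 0.0045, 0, 0, 0, 0, -0.001, 0, 0.006, 0, 0, 0, 0, -0.001, 0, 0.007, 0, 0, 0, 0, -0.0015, 0, 0.008, 0, 0, 0, 0, -0.0015, 0, 0.009, 0, 0, 0, 0, -0.0015, 0, 0.0095, 0, 0, 0, 0, -0.0015, 0, 0.0095, 0, 0, 0]'

```text
time: 4.68
position: [0.5296, -0.206, 0.0174]
tool_rot: [-3.052, -0.547, -0.268]
ft_force: [-6.1, -0.8, 15.5]
grip_width: 0.004
```

```bash
python3 g.py d
```

```text
4.6833 [ 0.5296 -0.206   0.0174] [-6.06 -0.78 15.53] 0.0040317289288909555
[[ 0.923  0.347  0.163]
 [ 0.342 -0.938  0.059]
 [ 0.174  0.001 -0.985]]
to pad in tool axes [ 0.0032  0.0008 -0.0234]
```

View pics/scene_d.png

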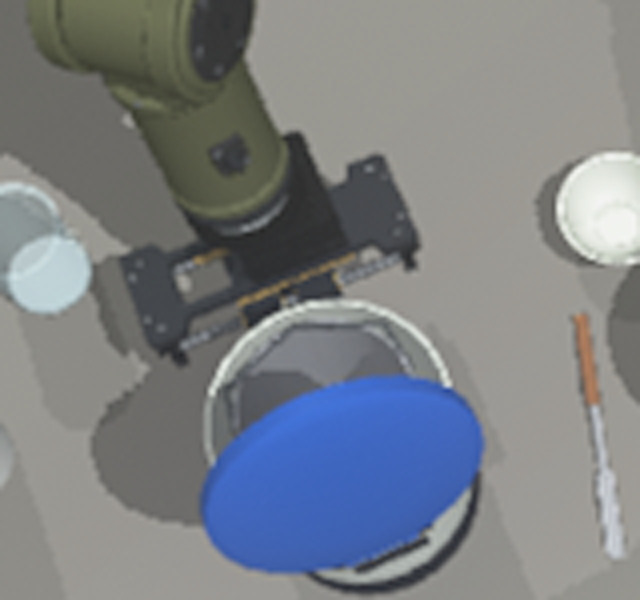

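View pics/top_d.png

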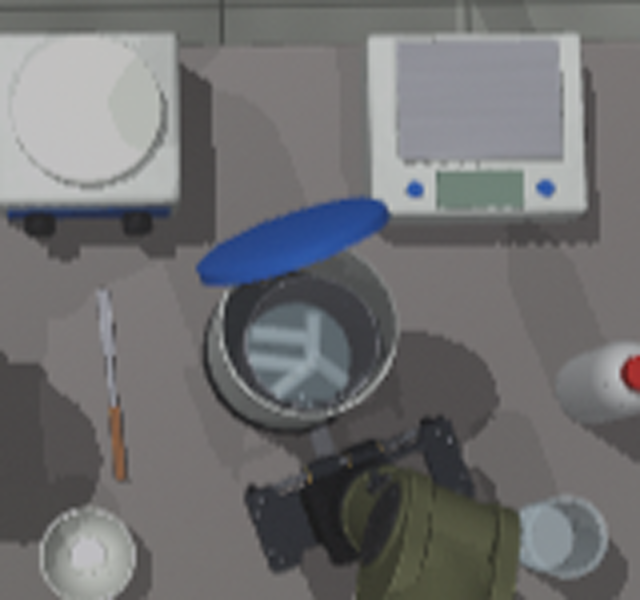

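The lid stands near fully open, and broken glass is visible in the bin at about (300,345). The force jumped to 15.5 N, so this is likely the stop. I'll press slightly more to confirm it, then hold.

play_rows --series '[0, 0, 0, 0.0005, 0, 0, 0, 0, 0, 0, 0.001, 0, 0, 0, 0, 0, 0, 0.0015, 0, 0, 0, 0, 0, 0, 0.0015, 0, 0, 0]'

```text
time: 5.12
position: [0.5297, -0.206, 0.0172]
tool_rot: [-3.052, -0.547, -0.267]
ft_force: [-12.3, -0.2, 27.0]
grip_width: 0.007
```

```bash
python3 g.py e; python3 - <<'E'
from h import *
# expected lid rim disc centre directions: check opening by topmost ridge: project predicted lid rim for several angles, compare mask bbox
d=get_image("top");s=get_image("scene");th=np.radians(20.5)
X=np.array([np.cos(th),np.sin(th),0]);Y=np.array([-np.sin(th),np.cos(th),0]);Z=np.array([0,0,1.])
b=np.array([.650,-.162,0])
for n,c in(("top",d),("scene",s)):
    hsv=cv2.cvtColor(c["frame"],cv2.COLOR_RGB2HSV);m=cv2.inRange(hsv,(100,120,60),(125,255,255))
    q=max((k for k in cv2.findContours(m,0,2)[0] if (abs(k.mean((0,1))-(np.array([305,155]) if n=="top" else np.array([195,235]))).max()<25)),key=cv2.contourArea)
    print(n,"seen",cv2.boundingRect(q))
    for a in(1.1,1.18,1.25):
        pts=[]
        for f in np.linspace(0,6.28,90):
            for h in(0,.012):
                l=np.array([-.081+.078*np.cos(f),.078*np.sin(f),h])
                r=np.array([l[0]*np.cos(a)+h*np.sin(a),l[1],-l[0]*np.sin(a)+h*np.cos(a)])
                P=b+X*(.081+r[0])+Y*r[1]+Z*(.198+r[2]); pts.append(proj(c,P))
        pts=np.array(pts);print(a,pts.min(0).round(1),(pts.max(0)-pts.min(0)).round(1))
E
```

```text
5.1167 [ 0.5297 -0.206   0.0172] [-12.27  -0.22  27.03] 0.006513123194686034
[[ 0.923  0.347  0.163]
 [ 0.342 -0.938  0.059]
 [ 0.173  0.001 -0.985]]
to pad in tool axes [ 0.0032  0.0008 -0.0236]
top seen (279, 139, 48, 22)
1.1 [279.6 140.8] [49.1 25.8]
1.18 [279.1 139.8] [48.9 23.8]
1.25 [278.5 138.7] [48.7 22.5]
scene seen (161, 214, 70, 49)
1.1 [157.4 205. ] [71.7 56.3]
1.18 [158.3 208.7] [71.7 53.2]
1.25 [159.1 212.3] [71.7 50.4]
```

The tread no longer yields (1.5 mm commanded gave 0.2 mm), and the lid's outline matches 1.25 rad in both views. The hold is 40 rows, about 3.3 s.

play_rows --series '[0, 0, 0, 0, 0, 0, 0, 0, 0, 0, 0, 0, 0, 0, 0, 0, 0, 0, 0, 0, 0, 0, 0, 0, 0, 0, 0, 0, 0, 0, 0, 0, 0, 0, 0, 0, 0, 0, 0, 0, 0, 0, 0, 0, 0, 0, 0, 0, 0, 0, 0, 0, 0, 0, 0, 0, 0, 0, 0, 0, 0, 0, 0, 0, 0, 0, 0, 0, 0, 0]'

```text
time: 6.15
position: [0.5297, -0.206, 0.0172]
tool_rot: [-3.052, -0.547, -0.267]
ft_force: [-12.1, 0.3, 25.5]
grip_width: 0.004
```

play_rows --series '[0, 0, 0, 0, 0, 0, 0, 0, 0, 0, 0, 0, 0, 0, 0, 0, 0, 0, 0, 0, 0, 0, 0, 0, 0, 0, 0, 0, 0, 0, 0, 0, 0, 0, 0, 0, 0, 0, 0, 0, 0, 0, 0, 0, 0, 0, 0, 0, 0, 0, 0, 0, 0, 0, 0, 0, 0, 0, 0, 0, 0, 0, 0, 0, 0, 0, 0, 0, 0, 0]'

```text
time: 6.98
position: [0.5297, -0.2059, 0.0172]
tool_rot: [-3.052, -0.548, -0.267]
ft_force: [-12.2, 0.3, 26.2]
grip_width: 0.011
```

play_rows --series '[0, 0, 0, 0, 0, 0, 0, 0, 0, 0, 0, 0, 0, 0, 0, 0, 0, 0, 0, 0, 0, 0, 0, 0, 0, 0, 0, 0, 0, 0, 0, 0, 0, 0, 0, 0, 0, 0, 0, 0, 0, 0, 0, 0, 0, 0, 0, 0, 0, 0, 0, 0, 0, 0, 0, 0, 0, 0, 0, 0, 0, 0, 0, 0, 0, 0, 0, 0, 0, 0]'

```text
time: 7.82
position: [0.5297, -0.206, 0.0172]
tool_rot: [-3.052, -0.547, -0.267]
ft_force: [-11.8, 1.1, 26.0]
grip_width: 0.006
```

play_rows --series '[0, 0, 0, 0, 0, 0, 0, 0, 0, 0, 0, 0, 0, 0, 0, 0, 0, 0, 0, 0, 0, 0, 0, 0, 0, 0, 0, 0, 0, 0, 0, 0, 0, 0, 0, 0, 0, 0, 0, 0, 0, 0, 0, 0, 0, 0, 0, 0, 0, 0, 0, 0, 0, 0, 0, 0, 0, 0, 0, 0, 0, 0, 0, 0, 0, 0, 0, 0, 0, 0]'

```text
time: 8.65
position: [0.5297, -0.206, 0.0172]
tool_rot: [-3.052, -0.547, -0.267]
ft_force: [-11.6, 0.5, 27.1]
grip_width: 0.008
```

```bash
python3 g.py f
```

```text
8.65 [ 0.5297 -0.206   0.0172] [-11.58   0.45  27.08] 0.008339168996484854
[[ 0.923  0.347  0.163]
 [ 0.342 -0.938  0.059]
 [ 0.173  0.001 -0.985]]
to pad in tool axes [ 0.0031  0.0008 -0.0236]
```

View pics/top_f.png

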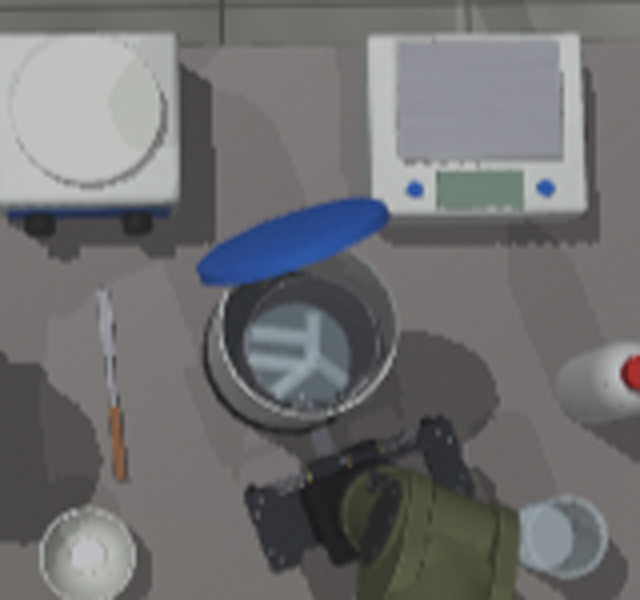

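The lid stayed fully open for more than 3.5 s. I'll ease the pedal up at about 12 mm/s, which shuts the lid at about 0.6 rad/s.

play_rows --series '[0, 0.0002, 0, -0.001, 0, 0, 0, 0, 0.0004, 0, -0.002, 0, 0, 0, 0, 0.0005, 0, -0.003, 0, 0, 0, 0, 0.0007, 0, -0.004, 0, 0, 0, 0, 0.0009, 0, -0.005, 0, 0, 0, 0, 0.0011, 0, -0.006, 0, 0, 0, 0, 0.0012, 0, -0.007, 0, 0, 0, 0, 0.0014, 0, -0.008, 0, 0, 0, 0, 0.0016, 0, -0.009, 0, 0, 0, 0, 0.0018, 0, -0.01, 0, 0, 0]'

```text
time: 9.58
position: [0.5295, -0.2053, 0.0245]
tool_rot: [-3.051, -0.547, -0.267]
ft_force: [-1.0, -1.5, 3.6]
grip_width: 0.007
```

play_rows --series '[0, 0.0002, 0, -0.001, 0, 0, 0, 0, 0.0004, 0, -0.002, 0, 0, 0, 0, 0.0005, 0, -0.003, 0, 0, 0, 0, 0.0007, 0, -0.004, 0, 0, 0, 0, 0.0009, 0, -0.005, 0, 0, 0, 0, 0.0011, 0, -0.006, 0, 0, 0, 0, 0.0012, 0, -0.007, 0, 0, 0, 0, 0.0014, 0, -0.008, 0, 0, 0, 0, 0.0016, 0, -0.009, 0, 0, 0, 0, 0.0018, 0, -0.01, 0, 0, 0]'

```text
time: 10.42
position: [0.5298, -0.2053, 0.035]
tool_rot: [-3.051, -0.547, -0.268]
ft_force: [-0.8, 0.1, 6.5]
grip_width: 0.009
```

```bash
python3 g.py g
```

```text
10.4167 [ 0.5298 -0.2053  0.035 ] [-0.76  0.07  6.5 ] 0.009069076267337477
[[ 0.923  0.348  0.164]
 [ 0.342 -0.938  0.06 ]
 [ 0.174  0.    -0.985]]
to pad in tool axes [-0.0003  0.0013 -0.0062]
```

View pics/scene_g.png

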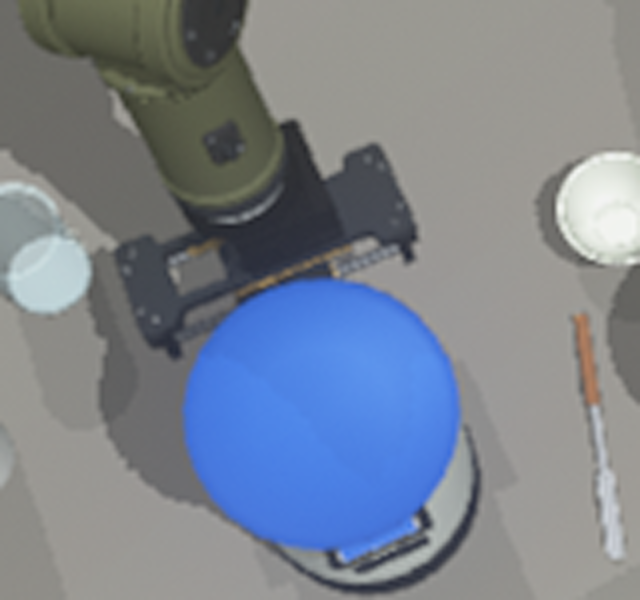

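The lid is nearly shut and following the pedal softly. I'll keep the same pace until past contact.

play_rows --series '[0, 0.0002, 0, -0.001, 0, 0, 0, 0, 0.0004, 0, -0.002, 0, 0, 0, 0, 0.0005, 0, -0.003, 0, 0, 0, 0, 0.0007, 0, -0.004, 0, 0, 0, 0, 0.0009, 0, -0.005, 0, 0, 0, 0, 0.0011, 0, -0.006, 0, 0, 0, 0, 0.0012, 0, -0.007, 0, 0, 0, 0, 0.0014, 0, -0.008, 0, 0, 0, 0, 0.0016, 0, -0.009, 0, 0, 0, 0, 0.0018, 0, -0.01, 0, 0, 0]'

```text
time: 11.35
position: [0.5295, -0.2048, 0.0445]
tool_rot: [-3.05, -0.548, -0.267]
ft_force: [0.7, -0.6, 0.3]
grip_width: 0.004
```

```bash
python3 g.py h
```

```text
11.35 [ 0.5295 -0.2048  0.0445] [ 0.71 -0.61  0.3 ] 0.004401013029863658
[[ 0.923  0.348  0.163]
 [ 0.343 -0.938  0.061]
 [ 0.174 -0.    -0.985]]
to pad in tool axes [-0.0018  0.0019  0.0032]
```

View pics/scene_h.png

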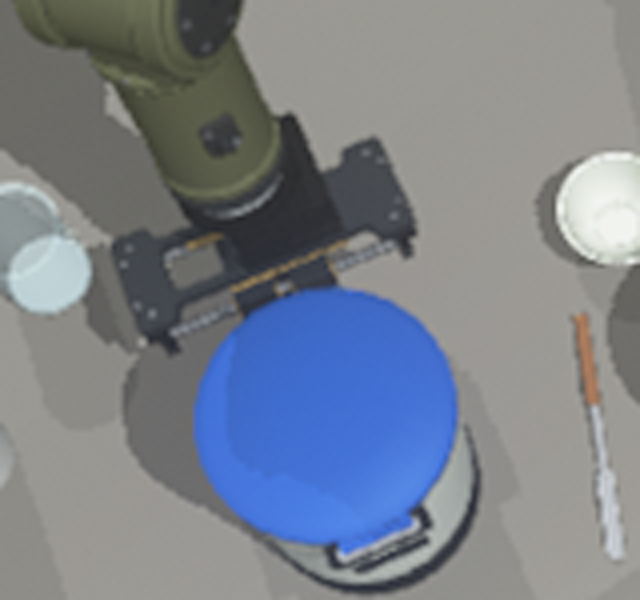

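The lid is shut and the contact force is gone. Now I'll take the hand straight up, about 150 mm, then back towards the robot.

play_rows --series '[0, 0.0015, 0, -0.008, 0, 0, 0, 0, 0.004, 0, -0.023, 0, 0, 0, 0, 0.007, 0, -0.04, 0, 0, 0, 0, 0.0105, 0, -0.06, 0, 0, 0, 0, 0.014, 0, -0.08, 0, 0, 0, 0, 0.0175, 0, -0.1, 0, 0, 0, 0, 0.021, 0, -0.12, 0, 0, 0, 0, 0.0235, 0, -0.135, 0, 0, 0, 0, 0.0255, 0, -0.145, 0, 0, 0, 0, 0.0265, 0, -0.15, 0, 0, 0]'

```text
time: 12.28
position: [0.5298, -0.2055, 0.1985]
tool_rot: [-3.052, -0.547, -0.269]
ft_force: [0.2, -0.1, 0.2]
grip_width: 0.005
```

play_rows --series '[0, -0.01, 0, -0.003, 0, 0, 0, 0, -0.025, 0, -0.006, 0, 0, 0, 0, -0.04, 0, -0.009, 0, 0, 0, 0, -0.05, 0, -0.01, 0, 0, 0, 0, -0.05, 0, -0.01, 0, 0, 0, 0, -0.05, 0, -0.01, 0, 0, 0, 0, -0.05, 0, -0.01, 0, 0, 0, 0, -0.05, 0, -0.01, 0, 0, 0]'

```text
time: 12.95
position: [0.4822, -0.2224, 0.198]
tool_rot: [-3.05, -0.549, -0.267]
ft_force: [0.0, -0.8, 1.3]
grip_width: 0.007
```

```bash
python3 g.py i; python3 - <<'E'
from h import *
d=get_image("scene");cv2.imwrite("pics/scene_end.png",d["frame"][:,:,::-1])
a=cv2.imread("pics/scene0.png").astype(int);
for q,z in(("dish",(245,150,40,40)),("spatula",(248,195,22,68)),("rack",(388,165,55,95)),("stopper",(348,135,20,20)),("grey",(300,165,75,85)),("wash",(45,205,70,45))):
    x,y,w,h=z; print(q,np.abs(a[y:y+h,x:x+w]-d["frame"][y:y+h,x:x+w,::-1]).mean().round(1))
E
```

```text
12.95 [ 0.4822 -0.2224  0.198 ] [ 0.04 -0.76  1.27] 0.006676160630880668
[[ 0.923  0.348  0.163]
 [ 0.343 -0.937  0.061]
 [ 0.174 -0.    -0.985]]
to pad in tool axes [0.0212 0.0019 0.1631]
dish 9.9
spatula 11.8
rack 4.4
stopper 4.9
grey 5.8
wash 8.2
```

View pics/scene_end.png

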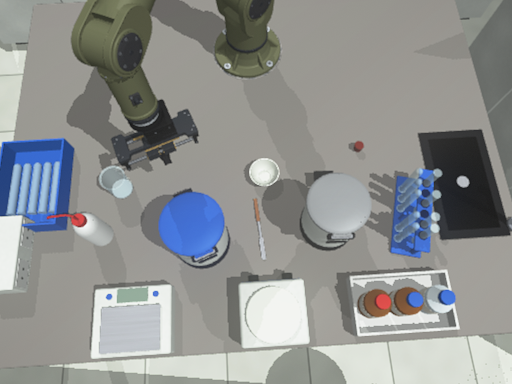

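View pics/top_i.png

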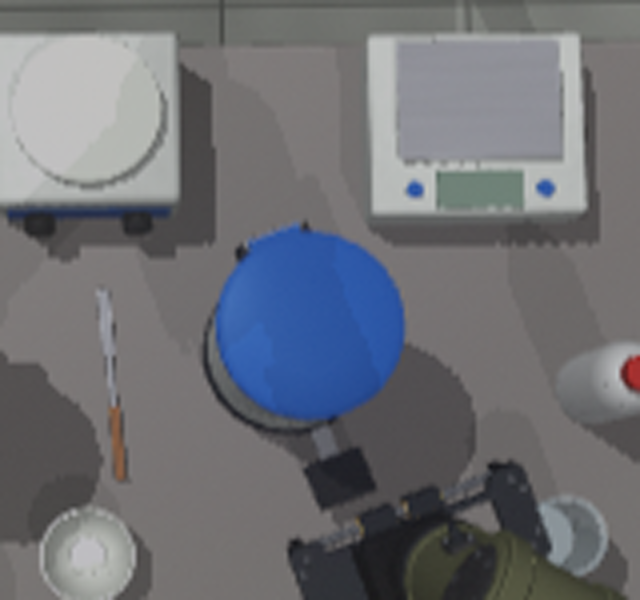

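Both lids are shut and the blue tread is back up at about (340,478) in the top crop. Everything is where it was, and the hand is clear in the air.

```bash
python3 -c "
from bench import *
print(close_job())"
```

```text
the job is handed in; nothing more can be done
None
```

I opened the blue-lidded bin by its pedal, held it fully open, let the lid down softly and took the hand away. The job was handed in at about 13 s.

- **Opening and hold:** I pressed the tread with shut fingertips down to its hard stop, where the force reached about 27 N. The lid outline matched 1.25 rad (fully open) in both camera views. It stayed open for more than 3.5 s, and broken glass was visible at the bottom of the bin.
- **Closing:** I eased the pedal up at about 12 mm/s, so the lid shut at about 0.6 rad/s, well below a slam. The fingertips stayed on the tread until the lid was shut.
- **Last checks:** The blue lid is shut and its pedal is up. The grey bin is shut and the loose items look to be where they were. The before/after picture differences weren't zero; I put that down to moving shadows and judged the items by eye. The hand is clear in the air, reading about 1 N (close to sensor noise).
- **Disagreement:** My measured distance from the bin's axis to the pedal was 132 mm, against the 129 mm given. The two camera views also differed by a few mm, but neither affected the press.

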